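# Finish the alternating spring stack on the clamp arbor

## Robot

A 6-joint arm with a two-finger parallel gripper is mounted at the origin on the work surface. World frame = base frame: x ahead of the robot, y to its left, z up, the work surface at z = 0. Lengths are in m, angles in rad, forces in N, time in s.
With the tool pointing down it reaches from about 0.35 to 0.775 m from the base axis. Payload 5.5 kg.
Tool frame: the origin (TCP) lies on the centre line of the jaws, within the pads' length; the fingertips stand 11 mm ahead of it and the grasp point (between the pads) lies 8 mm behind it (env.tip_reach is the distance from the TCP to the fingertips, in m); z points along the fingers, x is the direction in which the jaws open and shut, and the axes are right-handed (so a half turn about z gives the same grasp; the last joint's range is limited). The gripper opens to 85 mm and grips with 20 to 120 N. Pads are 22 mm wide; open, the fingers measure 114 mm over their backs; the gripper's body (76 mm by 85 mm) begins 54 mm behind the grasp point. The pads swing forward as they close: fully open they stand 13 mm farther back than shut.
Start: joints at [-1.333, 0.313, 0.046, 1.304, 0, 1.431], TCP at [0.212, -0.534, 0.21] pointing down, gripper open.
Joint ranges: [-2.76, 2.76], [-0.86, 1.69], [-1.03, 1.26], [-2.2, 2.34], [-1.47, 1.5], [-3.14, 3.14]. Speed limits (rad/s): [2.57, 2.57, 3.14, 3.14, 3.14, 3.14].

## Interface

Orientations are given as a unit quaternion [w, x, y, z].
In Python, from workcell import env gives the robot as it stands.
- The arm moves only by the tool carry_out, never from a script. Its argument "moves" is one flat list of numbers, 7 for each row, row after row: the gripper command: -1 is shut, 1 is fully open, values between are in proportion, then the shift along the tool's x, y, z in m, then the turn, a rotation vector about the tool's x, y, z in degrees. A call has exactly 5 rows; each row shifts and turns the pose as measured when the row begins, along the tool's axes as they then stand; what a row does not reach is not made up. A row lasts 1/8 s, in which the tool goes at most 62.5 mm and 10.7 degrees, less where a joint would pass 70% of its speed; a pose out of reach is approached as far as the arm can. A call is refused whole if a number of a shift passes 0.0625 or a number of a turn 10.7, either way. A call with a gripper value outside its range is refused whole. The fingers move at their own pace and stop on an object; "squeeze" is the grip in N (left out, the last holds). Time passes only in rows, so rows that do not move let the fingers close, or fill a call up. It gives the time, the measured TCP pose, the force and the opening at its end, in the units of the state.
- env.get_state(): the state, without advancing time (a new reading comes with each control period).
- env.read_camera(name): name is "scene" or "top"; returns the picture (400x640x3 uint8, red, green, blue); there is no depth.
- env.calibration(name): a dict with "camera_matrix" (3x3 intrinsics, pixels), "rvec" (rotation vector, rad) and "tvec" (3), from world to camera coordinates, as OpenCV has them. Camera axes: x right, y down, z forward; pixel columns grow to the right and rows downward; lengths in m; the calibration is good to about 2 mm. A picture is of the moment at which its call begins. calibration takes no time and is no camera call.
- env.hand_in(): hands the job in, once; it reports no verdict.
The state is a dict: "clock": time; "joint_pos": joint angles; "qvel": joint speeds; "tau": joint torques, N m; "tcp_pos": TCP position; "orientation": TCP orientation; "wrist_force": force on the tool from outside, world axes, zero at the start; "ft_torque": the same for the moment, N m; "finger_gap": finger opening in m.
Only numpy, scipy, OpenCV 4.12 (cv2) and the standard library are available. Lean on these libraries where they do the work, as an engineer would, in place of code of your own. Each camera call takes 0.05 s, during which the arm holds its last target. There are 200 camera calls.

## Task

Finish the spring stack on the level arbor: take the two dished washers from the wooden rack and thread both onto it behind the one already there, faces alternating - the first rim to rim with the washer already there, the second hub to hub with the first. Push them fully home so that each touches its neighbour squarely, and leave them hanging on the arbor. Do not disturb the soldering station, solder spool or screwdriver.

Things in the scene. Friction and masses are not known exactly. Their poses are not given: they have to be found in the camera images.
- arbor_root (a point): Root of the steel arbor on the fixed green fixture: point on its axis at the front face of the dark backing disc (diameter 100), 105 mm above the table. x points level along the arbor to its free end, z up. Smooth rod, diameter 24, 150 long, the last 10 mm tapering to diameter 14. Loose washers hang by their bore, axis 4 mm below the arbor's. In what follows, s = distance from here along x.
- arbor_nose (a point): Centre of the arbor's free end (s = 150 mm); same axes as the root. Behind the root (s < 0) stand the backing disc, 12 thick, and a bracket 70 wide, back to s = -36, up to 131 mm above the table. Under the arbor a base plate, 12 thick and 110 wide, runs from s = -90 to 160.
- first_rim (a point): The washer already on the arbor, fixed, of the same shape as the loose ones: centre of its flat rim (s = 16 mm). x points to its blue mouth, towards the free end; hub end on the backing disc (s = 0), mouth face of the rim at s = 20.
- washer_a_rim (a point): Loose dished steel washer, 0.4 kg (+-15 percent), diameter 100, 20 thick: flat rim 8 thick from diameter 100 to 68, cone down to a collar (hub) of diameter 46, 16 long, bore 32. Point: on its axis, mid-thickness of the rim. x is its axis, towards the hollow blue mouth; rim faces 4 mm ahead and behind. Home: s = 24 mm if next to the fixed one (mouth to the root), else s = 56 (mouth to the free end).
- washer_a_hub (a point): Centre of the bare-steel hub end face of washer a, 16 mm behind its rim point (-x); same axes. Home at s = 40 mm in either place. At the start the washer stands on edge in the rack, axis about level (leaning up to 0.15 rad), rim point 57 mm above the table; the rim's top, about 107 mm up, is free to pinch across its 8 mm.
- washer_b_rim (a point): Loose washer b, same as washer a in all: point on its axis, mid-thickness of the flat rim, x towards the hollow blue mouth. In the rack the two face opposite ways; either may stand in either slot, and either may take either place on the arbor.
- washer_b_hub (a point): Centre of the bare-steel hub end face of washer b, 16 mm behind its rim point (-x); same axes. Home at s = 40 mm in either place. The arbor is polished and oiled: pushing both washers along it takes about 2 to 5 N.
- rack: Fixed wooden rack 170 long (its x axis), 120 wide, origin under its centre; two slots 9 wide run across it at x = -50 and +50 mm, between walls 21 high, each with two sloped rubber pads at the bottom in which a washer stands on edge, its axis along the rack's x.
- station: Bystander: mint-green soldering station, box 100 x 120 x 85 high, origin under its centre. Leave alone.
- spool: Bystander: solder spool, diameter 64, 50 high, red flanges, origin under its centre. Leave alone.
- screwdriver: Bystander: orange-handled screwdriver lying on the table along its x axis. Leave alone.
Not all that is in view belongs to the job. What is shaped like the part that bears washer_a_rim but green or white is not meant.

How it is judged:
At the end, for the whole second after the job is handed in: Both washers hang at rest on the arbor, released, square to it within 0.12 rad, axis within 8 mm of its axis: either one rim to rim with the fixed washer (rim point 24, hub 40 mm from the root, each within 4 mm), the other hub to hub with it (rim point 56, hub 40 mm, within 4 mm) (((x of washer_a_rim in the frame of arbor_root between 0.02 and 0.028 m and x of washer_a_hub in the frame of arbor_root between 0.036 and 0.044 m and y of washer_a_rim in the frame of arbor_root between -0.008 and 0.008 m and z of washer_a_rim in the frame of arbor_root between -0.008 and 0.008 m and angle between the x axis of each of washer_a_rim, washer_b_rim and the x axis of arbor_root, either way round below 0.12 rad and linear speed of each of washer_a, washer_b below 0.01 m/s and x of washer_b_rim in the frame of arbor_root between 0.052 and 0.06 m and x of washer_b_hub in the frame of arbor_root between 0.036 and 0.044 m and y of washer_b_rim in the frame of arbor_root between -0.008 and 0.008 m and z of washer_b_rim in the frame of arbor_root between -0.008 and 0.008 m) or (x of washer_b_rim in the frame of arbor_root between 0.02 and 0.028 m and x of washer_b_hub in the frame of arbor_root between 0.036 and 0.044 m and y of washer_b_rim in the frame of arbor_root between -0.008 and 0.008 m and z of washer_b_rim in the frame of arbor_root between -0.008 and 0.008 m and angle between the x axis of each of washer_b_rim, washer_a_rim and the x axis of arbor_root, either way round below 0.12 rad and linear speed of each of washer_b, washer_a below 0.01 m/s and x of washer_a_rim in the frame of arbor_root between 0.052 and 0.06 m and x of washer_a_hub in the frame of arbor_root between 0.036 and 0.044 m and y of washer_a_rim in the frame of arbor_root between -0.008 and 0.008 m and z of washer_a_rim in the frame of arbor_root between -0.008 and 0.008 m))); the robot touches nothing.
It fails at once if the station is disturbed (moved more than 25 mm) (distance of station from where it was at the start of the episode above 0.025 m).
It fails at once if the spool is disturbed (moved more than 25 mm) (distance of spool from where it was at the start of the episode above 0.025 m).
It fails at once if the screwdriver is disturbed (moved more than 25 mm) (distance of screwdriver from where it was at the start of the episode above 0.025 m).
It also fails if it takes over 72 s, if anything falls off the work surface, if the arm or the gripper's body presses on something with over 40 N, if the wrist force passes 120 N, or if a joint passes its speed limit or range.

## Working session

There is one attempt and no reset: what is moved stays moved. The work goes in short steps, Python scripts to look and compute and a tool call to move; the robot and the scene stay as the last step left them, time stands still between calls to the robot, and variables do not carry over. Pictures are saved under pics/ and viewed, about 8 in all and at most 12, crops included, and the job is handed in when it is done.

Besides the shell and the picture viewer there is one more tool, called after "Call:" as name(argument=value, ...) on one line, values as JSON. carry_out: Moves the arm, as the interface text tells. Its arguments: {"type":"object","properties":{"moves":{"type":"array"},"squeeze":{"type":"number"}},"required":["moves"]}

```bash
ls; mkdir -p pics
python3 - <<'E'
from workcell import env
import cv2,numpy as np
for n in("scene","top"):
    im=env.read_camera(n); cv2.imwrite(f"pics/{n}0.png",im[:,:,::-1])
    c=env.calibration(n); R=cv2.Rodrigues(np.array(c["rvec"],float))[0]; print(n,c["camera_matrix"],"pos",-R.T@np.array(c["tvec"]).ravel(),"\n",R.round(3))
print(env.get_state(),env.tip_reach)
E
```

```text
pics
scene [[472.85064311   0.         322.15031123]
 [  0.         472.85064311 198.20994985]
 [  0.           0.           1.        ]] pos [ 1.21102916 -0.82471908  0.72578919] 
 [[ 0.791  0.611 -0.007]
 [ 0.319 -0.422 -0.848]
 [-0.521  0.669 -0.529]]
top [[378.98104109   0.         321.91470899]
 [  0.         378.98104109 197.58881005]
 [  0.           0.           1.        ]] pos [ 0.56869729 -0.06501234  1.00943915] 
 [[-0.017 -1.    -0.012]
 [-0.999  0.017 -0.031]
 [ 0.031  0.012 -0.999]]
{'clock': 0.1, 'joint_pos': array([-1.33259160e+00,  3.13882780e-01,  4.50773057e-02,  1.30361420e+00,
        1.93875852e-06,  1.43120001e+00]), 'qvel': array([-0.00035251, -0.00207228,  0.00350439, -0.00129489,  0.00055939,
       -0.00134592]), 'tau': array([ 2.75493119e-03, -4.81726205e+01,  2.99243796e+01,  1.28317988e-02,
       -1.41129954e-04,  1.24115928e-05]), 'tcp_pos': array([ 0.21197824, -0.53395853,  0.20891602]), 'orientation': array([-5.45674616e-04,  8.27307857e-01, -5.61748210e-01, -6.00877747e-04]), 'wrist_force': array([-0.01823132, -0.4722712 , -0.43188806]), 'ft_torque': array([-0.01670156, -0.01425884,  0.01559497]), 'finger_gap': 0.08531450522862555} 0.011
```

View pics/scene0.png

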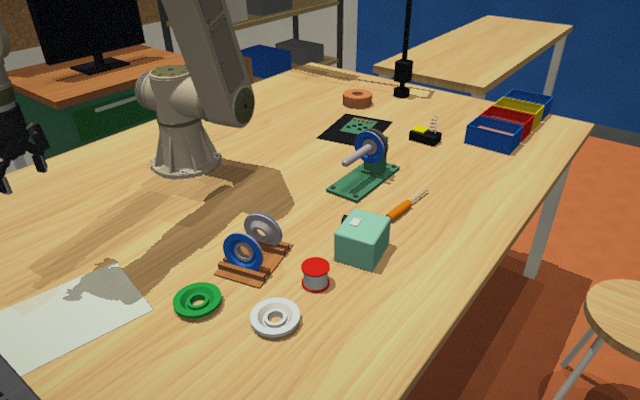

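View pics/top0.png

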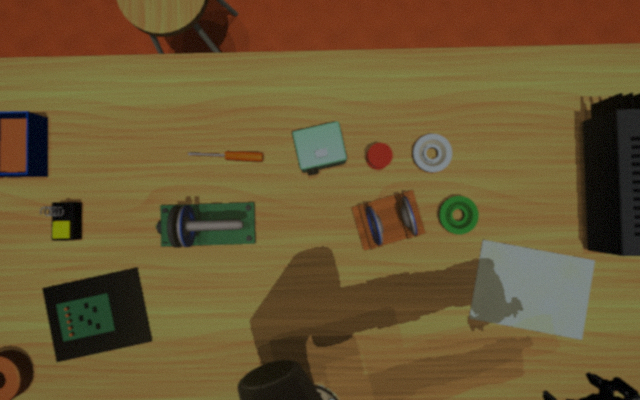

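Candidates for the washers: the rack pair at scene (243,252), (263,230) / top (373,223), (407,213). These match the description. Decoys are the green ring (198,300), the white ring (275,317) and the fixed washer on the arbor (370,146). I choose the rack pair and check it close up.

Run:
```python
import cv2,numpy as np
s=cv2.imread("pics/scene0.png");t=cv2.imread("pics/top0.png")
f=lambda im,x,y:cv2.resize(im[y:y+75,x:x+100],(800,600),interpolation=cv2.INTER_CUBIC)
g=lambda im,x,y,w,h:cv2.resize(im[y:y+h,x:x+w],(400,300),interpolation=cv2.INTER_CUBIC)
# origin noted
c=np.vstack([np.hstack([g(s,210,205,100,75),g(t,340,180,100,75)]),np.hstack([g(s,320,120,100,75),g(t,155,185,120,90)])])
cv2.imwrite("pics/c1.png",c)
```

```text
(no output)
```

View pics/c1.png

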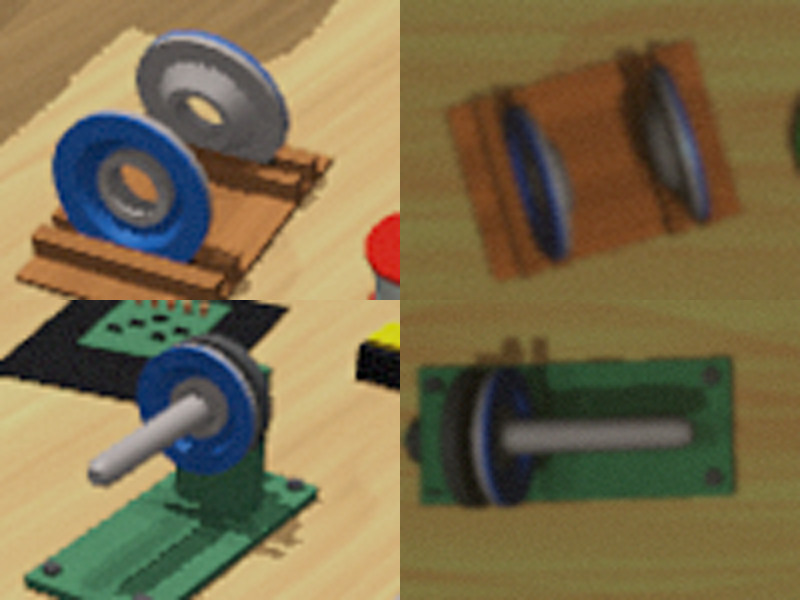

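The close crop shows mouths outward and hubs facing each other. The +y washer (top-left) has its mouth towards +y, the root side, so it goes first. The -y washer has its mouth towards -y and goes second. Neither needs flipping. Next I fit the poses.

```bash
cat > vis.py <<'E'
import cv2,numpy as np
from workcell import env
C={}
for n in("scene","top"):
    c=env.calibration(n); C[n]=(np.array(c["camera_matrix"]),np.array(c["rvec"],float),np.array(c["tvec"],float))
def proj(n,P):
    K,r,t=C[n]; return cv2.projectPoints(np.asarray(P,float).reshape(-1,1,3),r,t,K,None)[0].reshape(-1,2)
def frame(yaw,pitch):
    x=np.array([np.cos(yaw)*np.cos(pitch),np.sin(yaw)*np.cos(pitch),np.sin(pitch)])
    y=np.array([-np.sin(yaw),np.cos(yaw),0]); return np.stack([x,y,np.cross(x,y)],1)
A=np.linspace(0,2*np.pi,72,endpoint=False)
def circ(s,d): return np.stack([0*A+s,d/2*np.cos(A),d/2*np.sin(A)],1)
W=np.vstack([circ(.004,.1),circ(-.004,.1),circ(-.016,.046)])  # washer, rim point frame
def washer(p,z): return np.array([p[0],p[1],z])+W@frame(p[2],p[3]).T
S=4
def render(n,P,box):
    x,y,w,h=box; m=np.zeros((h*S,w*S),np.float32)
    q=(proj(n,P)-[x,y]+.5)*S; hull=cv2.convexHull(q.astype(np.float32)); cv2.fillConvexPoly(m,np.round(hull*16).astype(np.int32),1,shift=4)
    return cv2.resize(cv2.GaussianBlur(m,(0,0),2),(w,h),interpolation=cv2.INTER_AREA)
E
cat > fit.py <<'E'
from vis import *
from scipy.optimize import minimize,least_squares
pics={n:cv2.imread(f"pics/{n}0.png").astype(float) for n in C}
# arbor
xl=lambda u,v:(155+(u-400)/3.333,185+(v-300)/3.333)
obs=[("top",(-.09,.055,-.093),xl(420,367)),("top",(.16,.055,-.093),xl(733,357)),("top",(.16,-.055,-.093),xl(735,492)),("top",(-.09,-.055,-.093),xl(420,505)),("top",(.15,0,0),xl(692,433)),
("scene",(.16,-.055,-.093),(326.75,189.5)),("scene",(-.09,.055,-.093),(399.25,167.5)),("scene",(.16,.055,-.093),(362,200)),("scene",(.15,0,0),(345.2,163.4))]
def res(p):
    R=frame(p[2],0); r=[]
    for n,l,o in obs:
        l=np.array(l)
        # plate y sign: x=-y world => local y = +x world
        r.append(proj(n,np.array([p[0],p[1],.105])+R@l)[0]-o)
    return np.array(r)
s=least_squares(lambda p:res(p).ravel(),[.5,.3,-1.57],x_scale=[.1,.1,.1],loss="soft_l1"); print("arbor",s.x); print(res(s.x).round(1).tolist())
arb=s.x
boxes={"scene":(205,200,110,60),"top":(345,185,90,70)}
mask={}
for n,(x,y,w,h) in boxes.items():
    c=pics[n][y:y+h,x:x+w]; m=(c[...,0]>0.8*c[...,2]); mask[n]=cv2.medianBlur(m.astype(np.uint8)*255,3)/255.
out=[]
def cost(pp):
    e=0
    for n,b in boxes.items():
        m=np.maximum(render(n,washer(pp[:4],.057),b),render(n,washer(pp[4:],.057),b)); e+=(abs(m-mask[n])).sum()
    return e
p0=np.array([.51,-.20,1.57+.25,0,.53,-.28,-1.57+.25,0])
best=None
for k in range(4):
    sim=np.vstack([p0]+[p0+np.eye(8)[i]*[.015,.015,.1,.08]*1 if 0 else p0+np.eye(8)[i]*np.tile([.015,.015,.1,.08],2)[i]*(-1)**k for i in range(8)])
    r=minimize(cost,p0,method="Nelder-Mead",options=dict(initial_simplex=sim,maxiter=900,xatol=1e-4,fatol=.05)); p0=r.x; print(r.fun,r.x.round(4))
np.save("fit.npy",np.r_[arb,p0])
# overlay
ov=[]
for n,(bw,ba) in {"scene":((205,195,110,82),(315,120,110,82)),"top":((340,175,110,82),(155,180,110,82))}.items():
    for b in(bw,ba):
        x,y,w,h=b; im=cv2.resize(pics[n][y:y+h,x:x+w].astype(np.uint8),(400,298),interpolation=cv2.INTER_CUBIC); k=400/w
        def line(P,col,close=True):
            q=((proj(n,P)-[x,y]+.5)*k).astype(np.int32); cv2.polylines(im,[q],close,col,1)
        for p in(p0[:4],p0[4:]):
            w_=washer(p,.057); line(w_[:72],(0,255,255)); line(w_[72:144],(0,255,0)); line(w_[144:],(255,0,255))
        R=frame(arb[2],0); o=np.array([arb[0],arb[1],.105]); T=lambda l:o+np.array(l)@R.T
        line(T([(-.09,.055,-.093),(.16,.055,-.093),(.16,-.055,-.093),(-.09,-.055,-.093)]),(0,255,255)); line(T(circ(.15,.014)),(0,0,255));line(T(circ(.14,.024)),(0,0,255)); line(T(circ(.02,.1)),(0,255,0)); line(T(circ(0,.1)),(255,0,255)); line(T([(.016,0,0),(.15,0,0)]),(0,0,255),False)
        ov.append(im)
cv2.imwrite("pics/ov.png",np.vstack([np.hstack(ov[:2]),np.hstack(ov[2:])]))
E
python3 fit.py
```

```text
arbor [ 0.53482372  0.28527761 -1.54605376]
[[-1.4, -0.3], [-1.1, -1.2], [-0.2, 0.1], [-0.2, -0.0], [0.4, -1.7], [-1.5, -0.5], [-0.0, -0.9], [-5.2, 0.6], [-2.0, 1.4]]
429.36270991773415 [ 0.525  -0.1806  1.8071  0.0259  0.5527 -0.275  -1.3478  0.2408]
425.4560450677901 [ 0.5244 -0.1805  1.8159  0.0196  0.5523 -0.2749 -1.3235  0.2298]
424.3888372711693 [ 0.5245 -0.1805  1.817   0.0221  0.5523 -0.2748 -1.319   0.2317]
424.32652655273006 [ 0.5245 -0.1805  1.817   0.0221  0.5523 -0.2748 -1.3189  0.232 ]
```

View pics/ov.png

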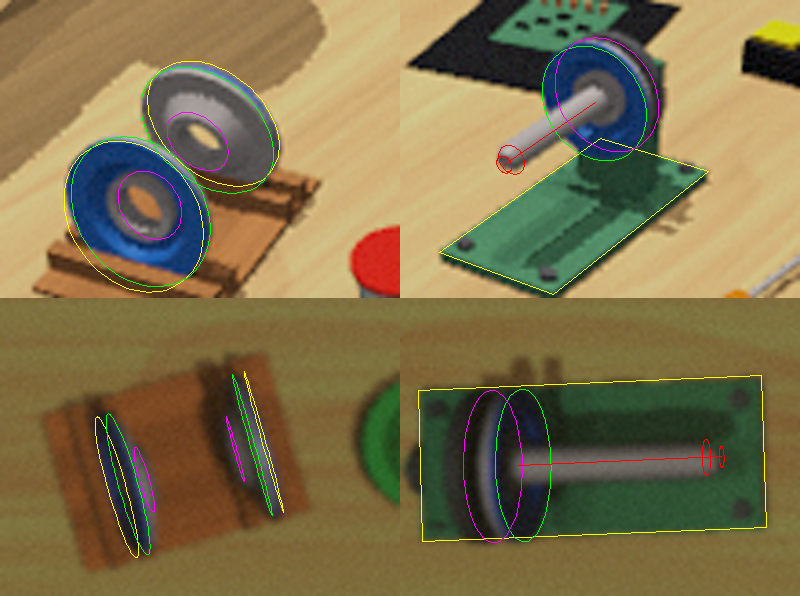

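```bash
cat > fit2.py <<'E'
from vis import *
import sys
from scipy.optimize import minimize
def grads(pics,sg):
    G={}
    for n,im in pics.items():
        b=cv2.GaussianBlur(im,(0,0),.7); gx=cv2.Scharr(b,cv2.CV_64F,1,0);gy=cv2.Scharr(b,cv2.CV_64F,0,1)
        G[n]=[np.sqrt(np.abs(gx).max(2)**2*0),cv2.GaussianBlur(gx,(sg,sg) if 0 else (0,0),sg),cv2.GaussianBlur(gy,(0,0),sg)]
    return G
def score(G,n,P,closed):
    """mean |gradient along contour normal| over projected contour P"""
    q=proj(n,P); d=(np.roll(q,-1,0)-q); 
    if not closed: q,d=q[:-1],d[:-1]
    m=q+d/2; L=np.linalg.norm(d,axis=1); nn=np.stack([-d[:,1],d[:,0]],1)/np.maximum(L,1e-6)[:,None]
    mx=m.astype(np.float32).reshape(-1,1,2); s=lambda g:cv2.remap(g,mx,None,cv2.INTER_LINEAR).reshape(-1,3)
    v=np.abs(s(G[n][1])*nn[:,:1]+s(G[n][2])*nn[:,1:]).max(1)
    return (np.minimum(v,600)*L).sum()/max(L.sum(),1e-6)
def seg(a,b,k=30): return np.linspace(a,b,k)
def sil(T,n,s0,s1,r):  # silhouette lines of rod
    K,rv,t=C[n]; cam=-cv2.Rodrigues(rv)[0].T@t.ravel(); o=T([(0,0,0)])[0]; R=np.stack([T([e])[0]-o for e in np.eye(3)],1)
    v=R.T@(cam-o); a=np.arctan2(v[2],v[1]); D=np.hypot(v[1],v[2]); ph=np.arccos(r/D)
    return [T(seg((s0,r*np.cos(a+e*ph),r*np.sin(a+e*ph)),(s1,r*np.cos(a+e*ph),r*np.sin(a+e*ph)))) for e in(1,-1)]
def arc(T,s,d,zmin=None):
    P=T(circ(s,d))
    return P
def fit(f,p0,step,iters=3):
    p=np.array(p0,float)
    for sg in (2.0,1.2,.7)[:iters]:
        sim=np.vstack([p]+[p+np.eye(len(p))[i]*step[i] for i in range(len(p))])
        p=minimize(lambda q:f(q,sg),p,method="Nelder-Mead",options=dict(initial_simplex=sim,maxiter=800,xatol=1e-5,fatol=1e-3)).x
        step=np.array(step)*.6
    return p
def draw(pics,items,path):
    """items: list of (camera, (x,y,w,h), contours)"""
    ov=[]
    for n,(x,y,w,h),cs in items:
        k=4; im=cv2.resize(pics[n][y:y+h,x:x+w].astype(np.uint8),(w*k,h*k),interpolation=cv2.INTER_CUBIC)
        for P,col in cs: cv2.polylines(im,[np.round((proj(n,P)-[x,y]+.5)*k*16).astype(np.int32)],False,col,1,cv2.LINE_AA,4)
        ov.append(im)
    cv2.imwrite(path,np.vstack([np.hstack(ov[:2]),np.hstack(ov[2:])]))
def arbT(p): R=frame(p[2],0); o=np.array([p[0],p[1],.105]); return lambda l:o+np.array(l)@R.T
def arbC(p,n):
    T=arbT(p); return sil(T,n,.03,.138,.012)+[T(seg((-.09,.055,-.093),(.16,.055,-.093))),T(seg((.16,.055,-.093),(.16,-.055,-.093))),T(seg((.16,-.055,-.093),(-.03,-.055,-.093))),T(circ(.02,.1)[:36] if n=="scene" else circ(.02,.1)[:37]),T(circ(.15,.014))]
def wT(p,z=.057): R=frame(p[2],p[3]); o=np.array([p[0],p[1],z]); return lambda l:o+np.array(l)@R.T
def wC(p,n,mouth,z=.057):
    T=wT(p,z); up=lambda P:P[P[:,2]>z-.025][np.argsort(A[P[:,2]>z-.025]+ (A[P[:,2]>z-.025]<0))] 
    top=lambda s,d:T(np.stack([0*B+s,d/2*np.cos(B),d/2*np.sin(B)],1)); B=np.linspace(-.45,np.pi+.45,60)
    cs=[top(.004,.1),top(-.004,.1)]
    if n=="scene": cs+=[T(circ(0,.032))] if mouth else [T(circ(-.016,.032)),T(circ(-.016,.046))]
    return cs
if __name__=="__main__":
    pics={n:cv2.imread(f"pics/{n}0.png").astype(np.float64) for n in C}
    cache={}
    def G(sg):
        if sg not in cache: cache[sg]=grads(pics,sg)
        return cache[sg]
    def tot(cf,names): 
        return lambda p,sg:-sum(score(G(sg),n,P,False) for n in names for P in cf(p,n))
    a0=np.load("fit.npy"); arb=a0[:3]
    for names in (["scene"],["top"],["scene","top"]):
        p=fit(tot(arbC,names),arb,[.006,.006,.04]); print("arbor",names,p.round(4))
    arb=p; ws=[]
    for p0,m in((np.array([.525,-.1805,1.81,0]),False),(np.array([.55,-.275,-1.32,0]),True)):
        pen=lambda q:1e4*max(0,abs(q[3])-.16)
        f=tot(lambda p,n:wC(p,n,m),["scene","top"])
        p=min((fit(lambda q,sg:f(q,sg)+pen(q),p0+[0,0,dy,dp],[.006,.006,.08,.06]) for dy in(-.05,.05) for dp in(-.08,.08)),key=lambda q:f(q,.7)); ws.append(p); print("washer",m,p.round(4),f(p,.7))
    np.save("fit2.npy",np.r_[arb,ws[0],ws[1]])
    cy,mg=(0,255,255),(255,0,255); it=[]
    for n,bw,ba in(("scene",(210,200,100,75),(320,125,100,75)),("top",(340,180,100,75),(160,185,100,75))):
        it+=[(n,bw,[(P,cy) for P in wC(ws[0],n,False)]+[(P,mg) for P in wC(ws[1],n,True)]),(n,ba,[(P,cy) for P in arbC(arb,n)])]
    draw(pics,it,"pics/ov2.png")
E
python3 fit2.py
```

```text
arbor ['scene'] [ 0.5369  0.282  -1.5485]
arbor ['top'] [ 0.5341  0.2861 -1.5549]
arbor ['scene', 'top'] [ 0.5354  0.2869 -1.5712]
washer False [ 0.532  -0.1882  1.888  -0.0652] -2656.047560605425
washer True [ 0.5529 -0.2734 -1.298   0.1591] -2499.7891327359102
```

View pics/ov2.png

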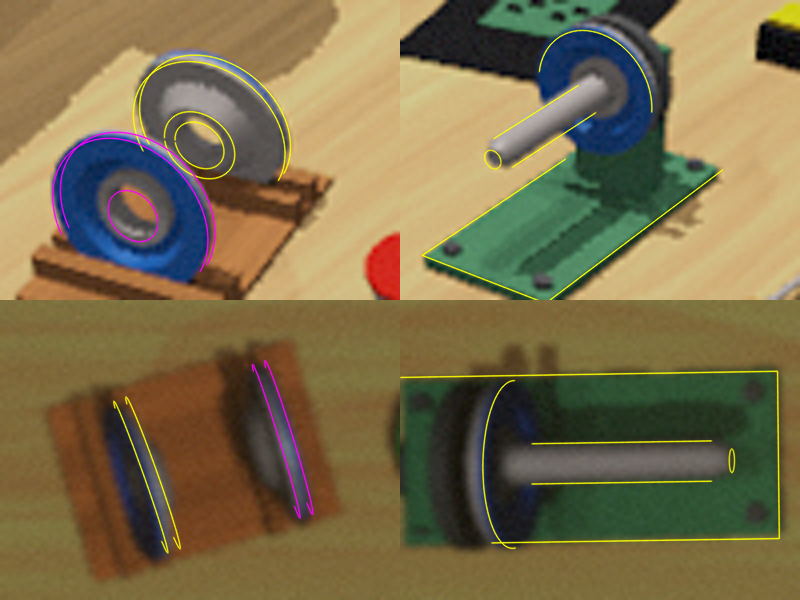

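```bash
cat > back.py <<'E'
from vis import *
def back(n,uv,z):
    K,r,t=C[n]; R=cv2.Rodrigues(r)[0]; c=-R.T@t.ravel(); d=R.T@np.linalg.inv(K)@np.array([uv[0],uv[1],1.]); return c+d*(z-c[2])/d[2]
E
python3 - <<'E'
from back import *
for nm,a,b in(("rear/first",(368,205),(380.5,244.5)),("front/second",(405,197),(416.2,235))):
    P,Q=back("top",a,.057),back("top",b,.057); d=P-Q; print(nm,(P+Q)/2,"chord yaw",np.arctan2(d[1],d[0]),np.linalg.norm(d))
print("front scene",back("scene",(243.6,251.4),.057))
pics={n:cv2.imread(f"pics/{n}0.png") for n in C}
g=lambda im,x,y,w,h:cv2.resize(im[y:y+h,x:x+w],(w*8,h*8),interpolation=cv2.INTER_CUBIC)
t=g(pics["top"],350,190,84,60)
t=cv2.convertScaleAbs(t,alpha=1.6)[:,:]
s=g(pics["scene"],215,207,80,60)
im=np.zeros((600,800,3),np.uint8); 
im[:300,:400]=0
s=cv2.resize(s,(640,480)); 
im=np.hstack([cv2.resize(s,(400,300)),cv2.resize(t,(400,286))[:286].copy() if 0 else cv2.copyMakeBorder(cv2.resize(t,(400,286)),0,14,0,0,cv2.BORDER_CONSTANT)])
im=cv2.resize(im,(800,300))
cv2.imwrite("pics/z_s.png",cv2.resize(pics["scene"][204:279,212:304],(800,652))[:600])
cv2.imwrite("pics/z_t.png",cv2.convertScaleAbs(cv2.resize(pics["top"][190:250,350:430],(800,600),interpolation=cv2.INTER_CUBIC),alpha=1.7))
E
```

```text
rear/first [ 0.52786383 -0.18361775  0.057     ] chord yaw 0.28618503849928284 0.10345584948089795
front/second [ 0.54826445 -0.2749195   0.057     ] chord yaw 0.2630346874227565 0.09887063112548301
front scene [ 0.54938202 -0.2668138   0.057     ]
```

View pics/z_t.png

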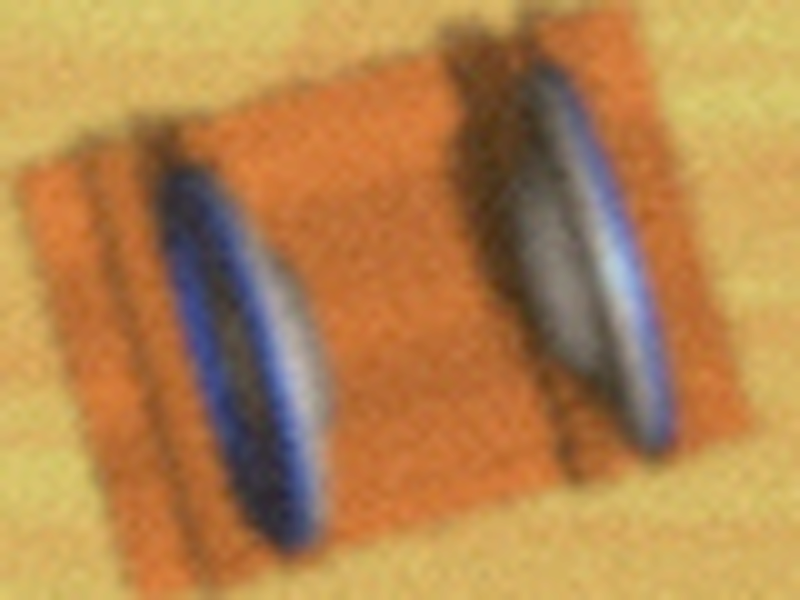

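Run:
```python
from back import *
z2p=lambda u,v:(350+u/10-.45,190+v/10-.45)
c=[back("top",z2p(*p),.008) for p in((20,165),(635,5),(745,430),(130,597))]
o=np.mean(c,0); ax=((c[1]-c[0])+(c[2]-c[3])); ax/=np.linalg.norm(ax); print("rack",o,"yaw",np.arctan2(ax[1],ax[0]),[np.linalg.norm(c[i]-c[i-1]).round(4) for i in range(4)])
s1,s2=o-.05*ax,o+.05*ax; print("slots",s1[:2],s2[:2])
L=np.array([-ax[1],ax[0],0])
for nm,top,ch,s in(("first",(288,352),((187,163),(290,552)),s1),("second",(618,263),((545,63),(656,457)),s2)):
    T=back("top",z2p(*top),.107); m=np.mean([back("top",z2p(*q),.057) for q in ch],0)
    print(nm,"top",T.round(4),"mid",m.round(4),"along-axis from slot: mid %.4f top %.4f; lateral mid %.4f"%((m-s)@ax,(T-s)@ax,(m-s)@L))
# scene-predicted pixel check: bore centre of the second washer
```

```text
rack [ 0.53906465 -0.22560378  0.008     ] yaw -1.327350651391688 [np.float64(0.1171), np.float64(0.1676), np.float64(0.1153), np.float64(0.1674)]
slots [ 0.52701224 -0.17707813] [ 0.55111705 -0.27412944]
first top [ 0.5298 -0.1871  0.107 ] mid [ 0.5265 -0.1815  0.057 ] along-axis from slot: mid 0.0041 top 0.0104; lateral mid -0.0015
second top [ 0.5496 -0.2657  0.107 ] mid [ 0.5494 -0.2724  0.057 ] along-axis from slot: mid -0.0020 top -0.0085; lateral mid -0.0012
```

View pics/z_s.png

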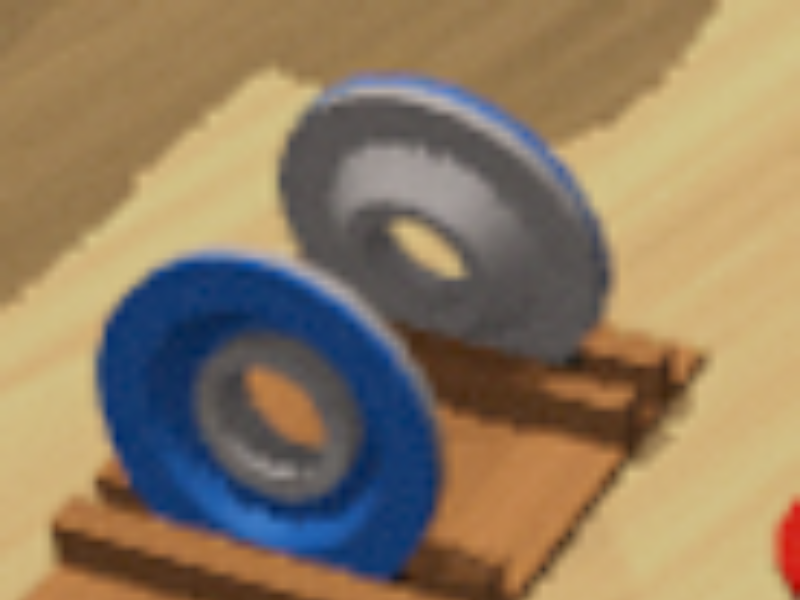

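Both washers lean inward by about 0.1 rad: the first has its rim top at (0.530,-0.187), the second at (0.550,-0.266). I'll approach the first with the tool tilted to match.

```bash
cat > mv.py <<'E'
import numpy as np
from workcell import env
from scipy.spatial.transform import Rotation as Ro, Slerp
def toolR(yaw,lean=0):
    """tool x along yaw in plan; lean: radial top leans toward tool x by lean rad; tool z = down"""
    ax=np.array([np.cos(yaw),np.sin(yaw),0]); z=-(np.array([0,0,1])*np.cos(lean)+ax*np.sin(lean)); x=ax*np.cos(lean)-np.array([0,0,1])*np.sin(lean)
    return np.stack([x,np.cross(z,x),z],1)
def pose():
    s=env.get_state(); q=s["orientation"]; return s["tcp_pos"],Ro.from_quat(np.r_[q[1:],q[0]]).as_matrix(),s
def plan(p1,R1,rows,p0=None,R0=None):
    """rows of tool-frame shift (mm) and turn (deg) for a straight path"""
    if p0 is None: p0,R0,_=pose()
    rv=Ro.from_matrix(R0.T@R1).as_rotvec()
    for i in range(rows):
        Ri=R0@Ro.from_rotvec(rv*i/rows).as_matrix()
        print(((Ri.T@(p1-p0))/rows*1e3).round(1).tolist(),np.degrees(rv/rows).round(2).tolist())
def say():
    p,R,s=pose(); print("t",round(s["clock"],2),"p",p.round(4),"x",R[:,0].round(3),"z",R[:,2].round(3),"F",s["wrist_force"].round(1),"gap",round(s["finger_gap"],4),"j",s["joint_pos"].round(2))
AX=np.array([np.cos(-1.327),np.sin(-1.327),0]); LT=np.array([-AX[1],AX[0],0]); S1=np.array([.5270,-.1771,0]); S2=np.array([.5511,-.2741,0])
def grasp(S,top,lean,depth=.003):
    P=S+AX*top-LT*.0013; P[2]=.107; R=toolR(-1.327,lean); return P+R[:,2]*depth,R
E
python3 - <<'E'
from mv import *
say(); P,R=grasp(S1,.0104,.105); print(P)
pre=P-R[:,2]*.08; plan(pre,R,10); print("down"); plan(P,R,5,pre,R)
E
```

```text
t 0.1 p [ 0.212  -0.534   0.2089] x [ 0.369 -0.929 -0.002] z [-0.     0.002 -1.   ] F [-0.  -0.5 -0.4] gap 0.0853 j [-1.33  0.31  0.05  1.3   0.    1.43]
[ 0.52817298 -0.18720114  0.10401652]
[-19.7, -42.1, 2.6] [0.04, -0.59, 0.77]
[-20.3, -41.8, 2.8] [0.04, -0.59, 0.77]
[-20.8, -41.5, 3.1] [0.04, -0.59, 0.77]
[-21.3, -41.2, 3.3] [0.04, -0.59, 0.77]
[-21.8, -40.9, 3.5] [0.04, -0.59, 0.77]
[-22.3, -40.6, 3.8] [0.04, -0.59, 0.77]
[-22.8, -40.3, 4.1] [0.04, -0.59, 0.77]
[-23.3, -40.0, 4.3] [0.04, -0.59, 0.77]
[-23.8, -39.7, 4.6] [0.04, -0.59, 0.77]
[-24.3, -39.4, 4.9] [0.04, -0.59, 0.77]
down
[-0.0, 0.0, 16.0] [0.0, 0.0, 0.0]
[-0.0, 0.0, 16.0] [0.0, 0.0, 0.0]
[-0.0, 0.0, 16.0] [0.0, 0.0, 0.0]
[-0.0, 0.0, 16.0] [0.0, 0.0, 0.0]
[-0.0, 0.0, 16.0] [0.0, 0.0, 0.0]
```

Call:
carry_out(moves=[0.2,-0.02,-0.042,0.003,0,-0.6,0.8,0.2,-0.02,-0.042,0.003,0,-0.6,0.8,0.2,-0.021,-0.0415,0.003,0,-0.6,0.8,0.2,-0.021,-0.041,0.003,0,-0.6,0.8,0.2,-0.022,-0.041,0.003,0,-0.6,0.8], squeeze=60)

```text
clock: 0.72
tcp_pos: [0.3731, -0.3623, 0.1933]
orientation: [-0.016, 0.804, -0.594, -0.024]
wrist_force: [0.9, -0.8, 0.1]
finger_gap: 0.0509
```

Call:
carry_out(moves=[0.2,-0.022,-0.041,0.004,0,-0.6,0.8,0.2,-0.023,-0.04,0.004,0,-0.6,0.8,0.2,-0.023,-0.04,0.004,0,-0.6,0.8,0.2,-0.024,-0.04,0.004,0,-0.6,0.8,0.2,0,0,0,0,0,0])

```text
clock: 1.35
tcp_pos: [0.5068, -0.2209, 0.1808]
orientation: [-0.028, 0.787, -0.615, -0.045]
wrist_force: [-0.6, -0.8, -1.0]
finger_gap: 0.0512
```

Run:
```python
from mv import *
say(); P,R=grasp(S1,.0104,.105); 
pre=P-R[:,2]*.06; plan(pre,R,3);
```

```text
t 1.35 p [ 0.5068 -0.2209  0.1808] x [ 0.24  -0.965 -0.105] z [-0.035  0.099 -0.994] F [-0.6 -0.8 -1. ] gap 0.0512 j [-0.59  0.35  0.02  1.33  0.06  2.3 ]
[-6.4, -9.7, 6.3] [0.19, 0.0, 0.0]
[-6.4, -9.7, 6.3] [0.19, 0.0, 0.0]
[-6.4, -9.6, 6.4] [0.19, 0.0, 0.0]
```

Joint 6 would run past its range on the arbor, so I'll half-turn the tool, which gives the same grasp.

Call:
carry_out(moves=[0.2,-0.006,-0.01,0,0,0,0,0.2,-0.006,-0.01,0,0,0,-10,0.2,0,0,0,0,0,-10.6,0.2,0,0,0,0,0,-10.6,0.2,0,0,0,0,0,-10.6])

```text
clock: 1.98
tcp_pos: [0.5222, -0.2058, 0.1813]
orientation: [-0.043, 0.956, -0.288, -0.032]
wrist_force: [0.6, 0.6, -0.3]
finger_gap: 0.0511
```

Call:
carry_out(moves=[0.2,0,0,0,0,0,-10.6,0.2,0,0,0,0,0,-10.6,0.2,0,0,0,0,0,-10.6,0.2,0,0,0,0,0,-10.6,0.2,0,0,0,0,0,-10.6])

```text
clock: 2.6
tcp_pos: [0.5198, -0.2094, 0.1816]
orientation: [-0.053, 0.983, 0.175, -0.009]
wrist_force: [-0.4, -0.9, -0.4]
finger_gap: 0.0511
```

Call:
carry_out(moves=[0.2,0,0,0,0,0,-10.6,0.2,0,0,0,0,0,-10.6,0.2,0,0,0,0,0,-10.6,0.2,0,0,0,0,0,-10.6,0.2,0,0,0,0,0,-10.6])

```text
clock: 3.22
tcp_pos: [0.5174, -0.2132, 0.1819]
orientation: [-0.051, 0.798, 0.6, 0.016]
wrist_force: [-0.0, -0.4, 0.1]
finger_gap: 0.0513
```

Run:
```python
from mv import *
say(); P,R=grasp(S1,.0104,.105); R=R@np.diag([-1,-1,1])
pre=P-R[:,2]*.05; plan(pre,R,5);
```

```text
t 3.23 p [ 0.5174 -0.2132  0.1819] x [0.279 0.956 0.087] z [-0.035  0.101 -0.994] F [-0.  -0.4  0.1] gap 0.0513 j [-0.57  0.36  0.04  1.33  0.07 -0.29]
[4.2, 1.5, 5.9] [-0.12, 0.02, -6.02]
[4.0, 1.9, 5.9] [-0.12, 0.02, -6.02]
[3.8, 2.3, 6.0] [-0.12, 0.02, -6.02]
[3.5, 2.7, 6.0] [-0.12, 0.02, -6.02]
[3.2, 3.0, 6.0] [-0.12, 0.02, -6.02]
```

Call:
carry_out(moves=[0.2,0.005,0.002,0.006,-0.1,0,-8,0.2,0.005,0.002,0.006,-0.1,0,-8,0.2,0.004,0.003,0.006,-0.1,0,-8,0.2,0.004,0.003,0.006,-0.1,0,-8,0.2,0.001,0.001,0.006,0,0,0])

```text
clock: 3.85
tcp_pos: [0.527, -0.1953, 0.1536]
orientation: [-0.041, 0.598, 0.8, 0.032]
wrist_force: [-0.1, 0.4, -0.3]
finger_gap: 0.051
```

Run:
```python
from mv import *
say(); P,R=grasp(S1,.0104,.105); R=R@np.diag([-1,-1,1])
plan(P,R,4);
```

```text
t 3.85 p [ 0.527  -0.1953  0.1536] x [-0.281  0.954  0.103] z [-0.027  0.1   -0.995] F [-0.1  0.4 -0.3] gap 0.051 j [-0.54  0.37 -0.02  1.26  0.07 -0.83]
[0.6, 0.8, 12.5] [-0.02, 0.02, 0.6]
[0.6, 0.8, 12.5] [-0.02, 0.02, 0.6]
[0.6, 0.8, 12.5] [-0.02, 0.02, 0.6]
[0.6, 0.8, 12.5] [-0.02, 0.02, 0.6]
```

Call:
carry_out(moves=[0.2,0.001,0.001,0.014,0,0,0.9,0.2,0.001,0.001,0.014,0,0,0.8,0.2,0.0005,0.001,0.013,0,0,0.6,0.2,0,0,0.009,0,0,0,0.2,0,0,0,0,0,0])

```text
clock: 4.47
tcp_pos: [0.5265, -0.1869, 0.0994]
orientation: [-0.043, 0.618, 0.784, 0.031]
wrist_force: [0.7, 0.1, -0.2]
finger_gap: 0.0509
```

Run:
```python
from mv import *
say(); P,R=grasp(S1,.0104,.105); R=R@np.diag([-1,-1,1])
plan(P,R,1)
import cv2
a=env.read_camera("scene")[185:285,205:305,::-1]; b=env.read_camera("top")[170:260,330:430,::-1]
cv2.imwrite("pics/g1.png",np.hstack([cv2.resize(a,(400,400),interpolation=cv2.INTER_CUBIC),cv2.resize(b,(400,400),interpolation=cv2.INTER_CUBIC)]))
```

```text
t 4.47 p [ 0.5265 -0.1869  0.0994] x [-0.232  0.967  0.105] z [-0.029  0.101 -0.994] F [ 0.7  0.1 -0.2] gap 0.0509 j [-0.53  0.4  -0.12  1.13  0.07 -0.77]
[-0.2, 1.6, -4.7] [-0.21, -0.01, -0.45]
```

View pics/g1.png

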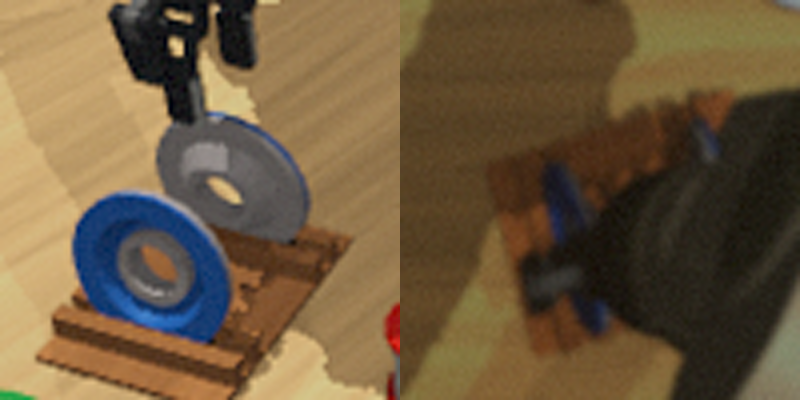

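Call:
carry_out(moves=[0.2,0,0.0015,-0.005,0,0,-0.5,-1,0,0,0,0,0,0,-1,0,0,0,0,0,0,-1,0,0,0,0,0,0,-1,0,0,0,0,0,0])

```text
clock: 5.2
tcp_pos: [0.5301, -0.1883, 0.1075]
orientation: [-0.04, 0.614, 0.787, 0.031]
wrist_force: [-0.2, -0.0, 0.2]
finger_gap: 0.0001
```

Run:
```python
from mv import *
say()
```

```text
t 5.2 p [ 0.5301 -0.1883  0.1075] x [-0.242  0.965  0.101] z [-0.024  0.098 -0.995] F [-0.2 -0.   0.2] gap 0.0001 j [-0.53  0.39 -0.1   1.15  0.07 -0.77]
```

Run:
```python
from mv import *
import cv2
a=env.read_camera("scene")[185:260,225:325,::-1]
cv2.imwrite("pics/g2.png",cv2.resize(a,(800,600),interpolation=cv2.INTER_CUBIC))
p,R,s=pose()
from vis import proj
print("tip px",proj("scene",p+R[:,2]*.011),"tcp",proj("scene",p), "crop", (proj("scene",p+R[:,2]*.011)-[225,185])*8)
```

```text
tip px [[260.55691384 218.22015881]] tcp [[259.96428476 214.61057296]] crop [[284.45531068 265.7612705 ]]
```

View pics/g2.png

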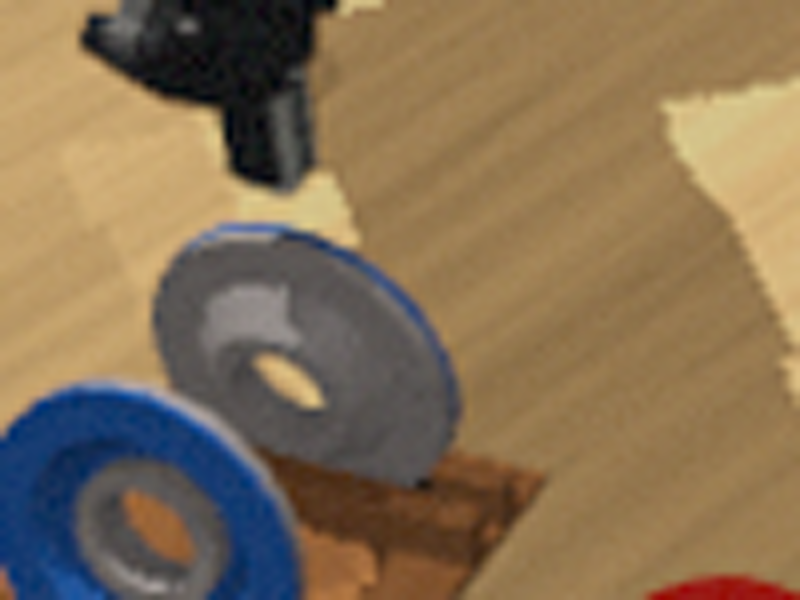

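Run:
```python
from mv import *
from vis import proj
p=np.array([.5265,-.1869,.0994]);x=np.array([-.232,.967,.105]);z=np.array([-.029,.101,-.994])
for h in(.011,.0,-.015,-.03):
    print(h,"g1 scene front finger",proj("scene",p+z*h-x*.03).round(1),"obs ~(251,215); g1 top left finger",proj("top",p+z*h+x*.03).round(1),"obs ~(368,234)")
p,R,s=pose(); print(p)
for h in(.011,.0,-.015,-.03): print(h,proj("scene",p+R[:,2]*h).round(1),"obs (260,208)",proj("top",p+R[:,2]*h).round(1))
import cv2
im=env.read_camera("top"); cv2.imwrite("pics/g3.png",cv2.resize(cv2.convertScaleAbs(im[170:260,330:450,::-1],alpha=1.7),(800,600),interpolation=cv2.INTER_CUBIC))
```

```text
0.011 g1 scene front finger [[253.7 228. ]] obs ~(251,215); g1 top left finger [[365.  229.1]] obs ~(368,234)
0.0 g1 scene front finger [[253.  224.5]] obs ~(251,215); g1 top left finger [[365.9 229.2]] obs ~(368,234)
-0.015 g1 scene front finger [[252.2 219.5]] obs ~(251,215); g1 top left finger [[367.2 229.3]] obs ~(368,234)
-0.03 g1 scene front finger [[251.3 214.5]] obs ~(251,215); g1 top left finger [[368.6 229.4]] obs ~(368,234)
[ 0.53006108 -0.18827148  0.10751254]
0.011 [[260.6 218.2]] obs (260,208) [[377.8 224.6]]
0.0 [[260.  214.6]] obs (260,208) [[378.9 224.6]]
-0.015 [[259.1 209.6]] obs (260,208) [[380.4 224.7]]
-0.03 [[258.3 204.5]] obs (260,208) [[381.9 224.8]]
```

Run:
```python
from mv import *
from vis import proj
import cv2
p=np.array([.212,-.534,.2089]);x=np.array([.369,-.929,0]);z=np.array([0,0,-1.])
for h in(.011,-.002,-.02,-.03): print(h,[proj("scene",p+z*h+s*x*.05).round(1).tolist() for s in(1,-1)],[proj("top",p+z*h+s*x*.05).round(1).tolist() for s in(1,-1)])
s0=cv2.imread("pics/scene0.png")[100:220,0:120]; t0=cv2.imread("pics/top0.png")[340:400,520:640]
g3=cv2.imread("pics/g3.png")
im=np.vstack([np.hstack([cv2.resize(s0,(400,400),interpolation=cv2.INTER_CUBIC),cv2.resize(g3,(400,300))[:, :] if 0 else cv2.resize(g3,(400,400))]),cv2.resize(cv2.convertScaleAbs(t0,alpha=2),(800,400))[:200]])
im=np.vstack([np.hstack([cv2.resize(s0,(400,400),interpolation=cv2.INTER_CUBIC),cv2.resize(g3,(400,400))]),np.hstack([cv2.resize(cv2.convertScaleAbs(t0,alpha=2),(400,200)),np.zeros((200,400,3),np.uint8)])])
cv2.imwrite("pics/g4.png",im)
```

```text
0.011 [[[13.3, 213.9]], [[50.2, 189.4]]] [[[575.2, 366.5]], [[531.2, 384.9]]]
-0.002 [[[11.0, 208.6]], [[48.3, 184.3]]] [[[579.3, 369.1]], [[534.6, 387.8]]]
-0.02 [[[7.8, 201.0]], [[45.7, 177.1]]] [[[585.3, 372.9]], [[539.5, 392.0]]]
-0.03 [[[6.0, 196.7]], [[44.3, 173.0]]] [[[588.7, 375.1]], [[542.3, 394.4]]]
```

View pics/g4.png

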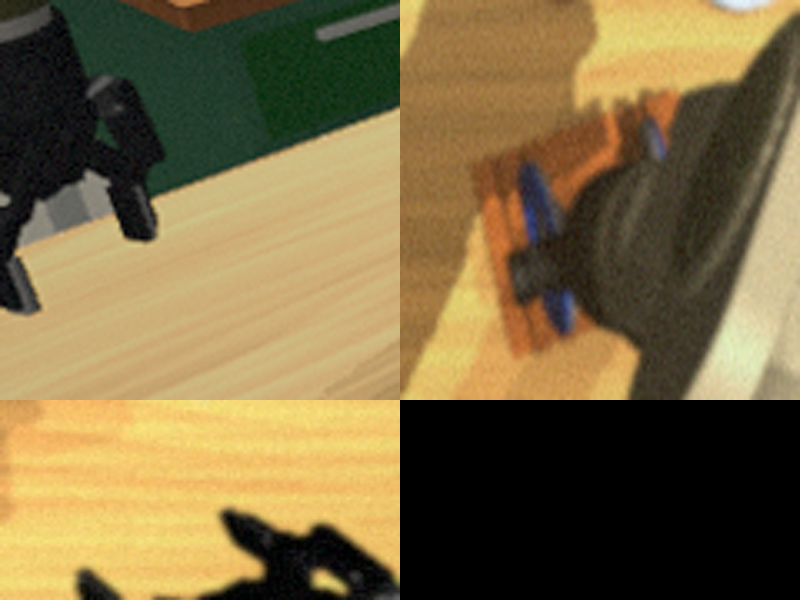

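The tips in both start images and here lie about 29 mm behind where the reported TCP puts them, so the fingers closed above the rim. Open and go about 30 mm deeper; that is collision-free under either reading.

Run:
```python
from mv import *
P,R=grasp(S1,.0104,.105,.031); R=R@np.diag([-1,-1,1]); print(P)
plan(P,R,3)
```

```text
[ 0.52746461 -0.18435332  0.07617073]
[0.4, -0.5, 10.5] [0.0, 0.07, 0.03]
[0.4, -0.5, 10.5] [0.0, 0.07, 0.03]
[0.4, -0.5, 10.5] [0.0, 0.07, 0.03]
```

Call:
carry_out(moves=[0.2,0,0,0,0,0,0,0.2,0,0,0,0,0,0,0.2,0.0005,-0.0005,0.0105,0,0,0,0.2,0.0005,-0.0005,0.0105,0,0,0,0.2,0,-0.0005,0.009,0,0,0])

```text
clock: 5.92
tcp_pos: [0.5275, -0.1845, 0.0758]
orientation: [-0.04, 0.614, 0.787, 0.031]
wrist_force: [0.6, -0.8, 0.0]
finger_gap: 0.0512
```

Call:
carry_out(moves=[0.2,0,0,0,0,0,0,-1,0,0,0,0,0,0,-1,0,0,0,0,0,0,-1,0,0,0,0,0,0,-1,0,0,0,0,0,0])

```text
clock: 6.55
tcp_pos: [0.5268, -0.1841, 0.075]
orientation: [-0.041, 0.614, 0.787, 0.031]
wrist_force: [-0.0, 0.1, -2.3]
finger_gap: 0.0057
```

Run:
```python
from mv import *
say()
```

```text
t 6.55 p [ 0.5268 -0.1841  0.075 ] x [-0.242  0.965  0.102] z [-0.026  0.099 -0.995] F [-0.   0.1 -2.3] gap 0.0057 j [-0.52  0.41 -0.16  1.07  0.07 -0.77]
```

Call:
carry_out(moves=[-1,0,0,0,0,0,0,-1,0,0,-0.004,0,0,0,-1,0,0,-0.008,0,0,0,-1,0,0,-0.012,0,0,0,-1,0,0,-0.012,0,0,0])

```text
clock: 7.18
tcp_pos: [0.5266, -0.1873, 0.1114]
orientation: [-0.042, 0.614, 0.787, 0.031]
wrist_force: [-0.4, -0.1, -4.1]
finger_gap: 0.0059
```

Run:
```python
from mv import *
from vis import proj
import cv2
say()
im=env.read_camera("scene"); cv2.imwrite("pics/h1.png",im[:,:,::-1])
t=env.read_camera("top"); cv2.imwrite("pics/h1t.png",t[:,:,::-1])
# changed region vs start: blob of steel/blue pixels and compare
b=cv2.imread("pics/scene0.png")
d=cv2.absdiff(b,im[:,:,::-1]).max(2)
print("wrist",env.get_state()["wrist_force"],env.get_state()["ft_torque"])
```

```text
t 7.17 p [ 0.5266 -0.1873  0.1114] x [-0.242  0.965  0.105] z [-0.029  0.101 -0.994] F [-0.4 -0.1 -4.1] gap 0.0059 j [-0.53  0.39 -0.1   1.16  0.07 -0.78]
wrist [ 0.45095198 -0.52995913 -3.53026547] [-0.21212383 -0.09508398 -0.00441691]
```

Held: the wrist shows −3.5 to −4 N. Carry it to just off the nose and bring the tool square to the arbor.

Run:
```python
from mv import *
p,R,_=pose(); plan(np.array([.5363,.095,.135]),toolR(-1.566)@np.diag([-1,-1,1]),9,p,R)
```

```text
[30.4, 8.6, 0.6] [-0.09, -0.65, 1.53]
[30.6, 7.7, 0.3] [-0.09, -0.65, 1.53]
[30.8, 6.9, -0.1] [-0.09, -0.65, 1.53]
[31.0, 6.1, -0.4] [-0.09, -0.65, 1.53]
[31.1, 5.3, -0.8] [-0.09, -0.65, 1.53]
[31.2, 4.4, -1.1] [-0.09, -0.65, 1.53]
[31.3, 3.6, -1.4] [-0.09, -0.65, 1.53]
[31.4, 2.8, -1.8] [-0.09, -0.65, 1.53]
[31.4, 1.9, -2.1] [-0.09, -0.65, 1.53]
```

Call:
carry_out(moves=[-1,0.028,0.0085,-0.004,0,-0.65,1.5,-1,0.0306,0.0077,-0.002,0,-0.65,1.5,-1,0.031,0.007,0,0,-0.65,1.5,-1,0.031,0.006,0,0,-0.65,1.5,-1,0.031,0.0055,0,0,-0.65,1.5])

```text
clock: 7.9
tcp_pos: [0.5344, -0.0323, 0.131]
orientation: [-0.019, 0.669, 0.743, 0.011]
wrist_force: [0.0, 0.7, -3.5]
finger_gap: 0.0059
```

Call:
carry_out(moves=[-1,0.031,0.0045,-0.001,0,-0.65,1.5,-1,0.031,0.0035,-0.001,0,-0.65,1.5,-1,0.031,0.003,-0.001,0,-0.65,1.5,-1,0.026,0.002,0,0,-0.65,1.5,-1,0,0,0,0,0,0])

```text
clock: 8.52
tcp_pos: [0.5387, 0.0937, 0.1376]
orientation: [-0.002, 0.707, 0.707, -0.005]
wrist_force: [-0.2, -0.5, -3.7]
finger_gap: 0.006
```

Run:
```python
from mv import *
say(); plan(np.array([.5363,.095,.135]),toolR(-1.566)@np.diag([-1,-1,1]),2)
```

```text
t 8.53 p [0.5387 0.0937 0.1376] x [ 0.     1.    -0.004] z [-0.01  -0.004 -1.   ] F [-0.2 -0.5 -3.7] gap 0.006 j [ 0.03  0.3  -0.15  1.13 -0.    0.03]
[0.7, -1.2, 1.3] [-0.3, 0.13, -0.14]
[0.7, -1.2, 1.3] [-0.3, 0.13, -0.14]
```

Call:
carry_out(moves=[-1,0.001,-0.001,0.004,-0.3,0.1,-0.1,-1,0.001,-0.001,0.004,-0.3,0.1,-0.1,-1,0,0,0.003,0,0,0,-1,0,0,0,0,0,0,-1,0,0,0,0,0,0])

```text
clock: 9.15
tcp_pos: [0.536, 0.0932, 0.1254]
orientation: [0.0, 0.707, 0.707, -0.001]
wrist_force: [-0.4, 0.3, -3.2]
finger_gap: 0.0059
```

```bash
cat > hand.py <<'E'
from fit2 import *
from mv import pose,say
import sys
tag=sys.argv[1]; mouth_root=sys.argv[2]=="1"   # mouth to root?
pics={}
for n in C: im=env.read_camera(n)[:,:,::-1]; cv2.imwrite(f"pics/{tag}_{n}.png",im); pics[n]=im.astype(np.float64)
say(); p,R,_=pose(); c=p+R[:,2]*.018
ax=R[:,0]*(1 if mouth_root else -1); yaw0,pit0=np.arctan2(ax[1],ax[0]),np.arcsin(ax[2])
cache={}
def G(sg):
    if sg not in cache: cache[sg]=grads(pics,sg)
    return cache[sg]
B=np.linspace(np.pi*.80,2.2*np.pi,60)
def cs(q,n):  # q=x,y,yaw,pitch,z ; arm covers the top
    T=wT(q[:4],q[4]); a=lambda s,d:T(np.stack([0*B+s,d/2*np.cos(B),d/2*np.sin(B)],1)); 
    if n=="top": return []
    return [a(.004,.1),a(-.004,.1)]+([T(circ(-.016,.046)),T(circ(-.016,.032))] if mouth_root else [T(circ(0,.046)),T(circ(0,.032)),T(circ(.004,.068))])
q0=np.r_[c[:2],yaw0,pit0,c[2]]; print("pred",q0.round(4))
f=lambda q,sg:-sum(score(G(sg),"scene",P,False) for P in cs(q,"scene"))+1e5*((q[1]-q0[1])**2)+4e3*((q[2]-q0[2])**2+(q[3]-q0[3])**2)
best=min((fit(f,q0+d,[.004,.004,.05,.05,.004]) for d in(np.zeros(5),[-.003,0,0,0,-.003],[.003,0,0,0,.003],[0,0,.05,.05,0])),key=lambda q:f(q,.7)); print("fit",best.round(4),f(best,.7),f(q0,.7))
a=np.array([.5354,.2869,-1.566]); cy,mg=(0,255,255),(255,0,255)
u,v=proj("scene",c.reshape(1,3))[0].astype(int); u2,v2=proj("top",c.reshape(1,3))[0].astype(int)
it=[("scene",(u-50,v-37,100,75),[(P,mg) for P in cs(q0,"scene")]),("scene",(u-50,v-37,100,75),[(P,cy) for P in cs(best,"scene")]+[(P,(0,255,0)) for P in arbC(a,"scene")]),("scene",(u-50,v-37,100,75),[]),("top",(u2-75,v2-37,100,75),[(P,(0,255,0)) for P in arbC(a,"top")]+[(wT(q0[:4],q0[4])(circ(.004,.1)),mg)])]
draw(pics,it,f"pics/{tag}_ov.png")
E
python3 hand.py i1 1
```

```text
t 9.25 p [0.536  0.0934 0.1254] x [-0.001  1.    -0.001] z [-0.    -0.001 -1.   ] F [ 0.7 -0.1 -3.2] gap 0.0059 j [ 0.03  0.29 -0.19  1.09 -0.    0.02]
pred [ 5.3600e-01  9.3300e-02  1.5716e+00 -1.2000e-03  1.0740e-01]
fit [ 0.5374  0.0902  1.5807 -0.0156  0.1092] -1360.9490500764223 -1333.549834050092
```

View pics/i1_ov.png

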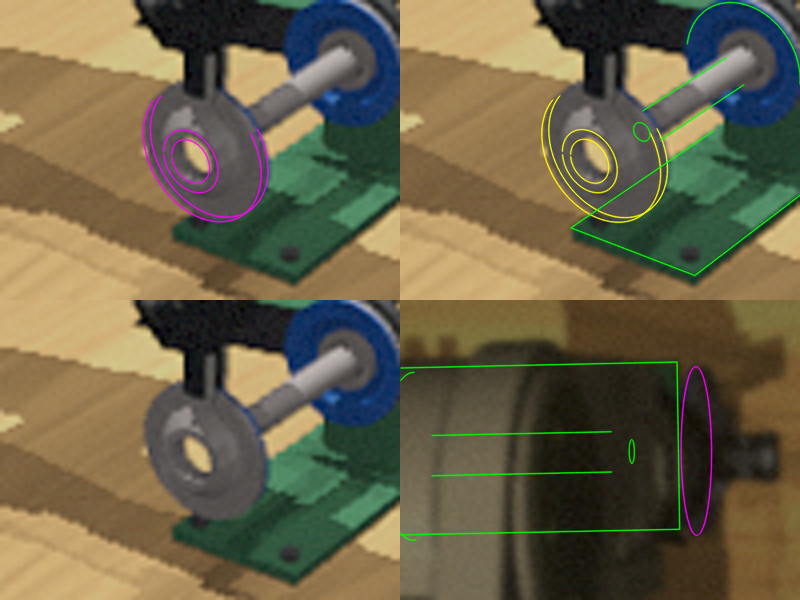

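The predicted washer outline matches the picture, and its bore lines up with the rod within about 1–2 mm. Insert and watch the force.

Call:
carry_out(moves=[-1,0.012,0,0.001,0,0,0,-1,0.014,0,0,0,0,0,-1,0.014,0,0,0,0,0,-1,0.014,0,0,0,0,0,-1,0.006,0,0,0,0,0])

```text
clock: 9.88
tcp_pos: [0.5362, 0.1584, 0.1245]
orientation: [0.0, 0.706, 0.708, -0.0]
wrist_force: [-0.1, -1.0, -3.2]
finger_gap: 0.0055
```

Run:
```python
from mv import *
say()
```

```text
t 9.88 p [0.5362 0.1584 0.1245] x [-0.002  1.    -0.   ] z [ 0. -0. -1.] F [-0.1 -1.  -3.2] gap 0.0055 j [ 0.14  0.32 -0.15  1.09 -0.    0.14]
```

Call:
carry_out(moves=[-1,0.013,0,0,0,0,0,-1,0.014,0,0,0,0,0,-1,0.014,0,0,0,0,0,-1,0.013,0,0,0,0,0,-1,0.004,0,0,0,0,0])

```text
clock: 10.5
tcp_pos: [0.536, 0.221, 0.1244]
orientation: [0.0, 0.706, 0.708, -0.0]
wrist_force: [-0.4, -0.3, -3.8]
finger_gap: 0.0057
```

Run:
```python
from mv import *
say()
```

```text
t 10.5 p [0.536  0.221  0.1244] x [-0.002  1.    -0.   ] z [ 0. -0. -1.] F [-0.4 -0.3 -3.8] gap 0.0057 j [ 0.25  0.36 -0.1   1.11 -0.    0.25]
```

Call:
carry_out(moves=[-1,0,0,0.003,0,0,0,-1,0,0,0.001,0,0,0,-0.4,0,0,0,0,0,0,-0.4,0,0,0,0,0,0,-0.4,0,0,0,0,0,0])

```text
clock: 11.12
tcp_pos: [0.5374, 0.2204, 0.1216]
orientation: [0.001, 0.707, 0.708, 0.001]
wrist_force: [0.3, 0.2, -0.1]
finger_gap: 0.0254
```

Call:
carry_out(moves=[-0.4,0,0,-0.01,0,0,0,-0.4,0,0,-0.02,0,0,0,-0.4,0,0,-0.03,0,0,0,-0.4,-0.03,0,-0.02,0,0,0,-0.4,-0.01,0,0,0,0,0])

```text
clock: 11.75
tcp_pos: [0.5381, 0.1802, 0.2076]
orientation: [0.002, 0.706, 0.708, 0.003]
wrist_force: [0.2, 1.0, -0.6]
finger_gap: 0.0259
```

Run:
```python
from mv import *
say()
```

```text
t 11.75 p [0.5381 0.1802 0.2076] x [-0.002  1.     0.   ] z [ 0.007  0.    -1.   ] F [ 0.2  1.  -0.6] gap 0.0259 j [ 0.18  0.29  0.01  1.28 -0.    0.18]
```

Run:
```python
from mv import *
P,R=grasp(S2,-.0085,-.085,.031); R=R@np.diag([-1,-1,1]); pre=P-R[:,2]*.07; print(P,pre)
plan(pre,R,10)
```

```text
[ 0.54842193 -0.26871916  0.07611192] [ 0.5469874  -0.26295206  0.1458592 ]
[-44.3, 0.7, 6.2] [-0.02, -0.48, -1.38]
[-44.3, -0.3, 6.5] [-0.02, -0.48, -1.38]
[-44.2, -1.4, 6.9] [-0.02, -0.48, -1.38]
[-44.1, -2.5, 7.3] [-0.02, -0.48, -1.38]
[-43.9, -3.5, 7.6] [-0.02, -0.48, -1.38]
[-43.8, -4.6, 8.0] [-0.02, -0.48, -1.38]
[-43.6, -5.7, 8.4] [-0.02, -0.48, -1.38]
[-43.4, -6.7, 8.7] [-0.02, -0.48, -1.38]
[-43.1, -7.8, 9.1] [-0.02, -0.48, -1.38]
[-42.8, -8.8, 9.5] [-0.02, -0.48, -1.38]
```

Call:
carry_out(moves=[0.2,-0.044,0.001,0.004,0,-0.5,-1.4,0.2,-0.044,0,0.004,0,-0.5,-1.4,0.2,-0.044,-0.001,0.005,0,-0.5,-1.4,0.2,-0.044,-0.002,0.005,0,-0.5,-1.4,0.2,-0.044,-0.003,0.005,0,-0.5,-1.4])

```text
clock: 12.38
tcp_pos: [0.5453, -0.0431, 0.187]
orientation: [0.018, 0.658, 0.752, -0.012]
wrist_force: [-0.1, 0.3, 0.9]
finger_gap: 0.0515
```

Call:
carry_out(moves=[0.2,-0.044,-0.005,0.008,0,-0.5,-1.4,0.2,-0.044,-0.006,0.008,0,-0.5,-1.4,0.2,-0.043,-0.007,0.008,0,-0.5,-1.4,0.2,-0.022,-0.004,0.004,0,-0.5,-1.4,0.2,0,0,0,0,0,0])

```text
clock: 13.0
tcp_pos: [0.5478, -0.2054, 0.1636]
orientation: [0.029, 0.621, 0.783, -0.024]
wrist_force: [-0.1, -0.5, -0.1]
finger_gap: 0.0515
```

Run:
```python
from mv import *
say(); P,R=grasp(S2,-.0085,-.085,.031); R=R@np.diag([-1,-1,1]); pre=P-R[:,2]*.055
plan(pre,R,4); print("down"); plan(P,R,4,pre,R)
```

```text
t 13.0 p [ 0.5478 -0.2054  0.1636] x [-0.227  0.971 -0.076] z [ 0.016 -0.075 -0.997] F [-0.1 -0.5 -0.1] gap 0.0515 j [-0.46  0.31 -0.07  1.14 -0.06 -0.69]
[-13.6, -3.5, 9.2] [-0.04, -0.12, -0.2]
[-13.6, -3.5, 9.3] [-0.04, -0.12, -0.2]
[-13.6, -3.6, 9.3] [-0.04, -0.12, -0.2]
[-13.5, -3.6, 9.3] [-0.04, -0.12, -0.2]
down
[0.0, 0.0, 13.7] [0.0, 0.0, 0.0]
[0.0, 0.0, 13.7] [0.0, 0.0, 0.0]
[0.0, 0.0, 13.7] [0.0, 0.0, 0.0]
[0.0, 0.0, 13.7] [0.0, 0.0, 0.0]
```

Call:
carry_out(moves=[0.2,-0.016,-0.004,0.006,0,0,-0.2,0.2,-0.016,-0.004,0.009,0,0,-0.2,0.2,-0.015,-0.004,0.009,0,0,-0.2,0.2,-0.006,-0.002,0.008,0,-0.4,-0.2,0.2,0,0,0,0,0,0])

```text
clock: 13.62
tcp_pos: [0.5468, -0.2638, 0.1328]
orientation: [0.031, 0.614, 0.788, -0.026]
wrist_force: [-0.0, 0.0, -0.7]
finger_gap: 0.051
```

Run:
```python
from mv import *
say(); P,R=grasp(S2,-.0085,-.085,.031); R=R@np.diag([-1,-1,1])
plan(P,R,4)
```

```text
t 13.62 p [ 0.5468 -0.2638  0.1328] x [-0.243  0.967 -0.082] z [ 0.017 -0.08  -0.997] F [-0.   0.  -0.7] gap 0.051 j [-0.55  0.36 -0.08  1.07 -0.06 -0.8 ]
[-0.1, 0.2, 14.2] [-0.05, -0.05, 0.03]
[-0.1, 0.1, 14.2] [-0.05, -0.05, 0.03]
[-0.1, 0.1, 14.2] [-0.05, -0.05, 0.03]
[-0.1, 0.1, 14.2] [-0.05, -0.05, 0.03]
```

Call:
carry_out(moves=[0.2,0,0,0.014,0,0,0,0.2,0,0,0.014,0,0,0,0.2,0,0,0.014,0,0,0,0.2,0,0,0.01,0,0,0,0.2,0,0,0,0,0,0])

```text
clock: 14.25
tcp_pos: [0.5473, -0.2665, 0.0767]
orientation: [0.03, 0.614, 0.788, -0.026]
wrist_force: [-0.5, 0.9, 0.5]
finger_gap: 0.0517
```

Call:
carry_out(moves=[-1,0,0,0,0,0,0,-1,0,0,0,0,0,0,-1,0,0,0,0,0,0,-1,0,0,0,0,0,0,-1,0,0,0,0,0,0])

```text
clock: 14.88
tcp_pos: [0.548, -0.2676, 0.0778]
orientation: [0.032, 0.614, 0.788, -0.027]
wrist_force: [0.7, -1.6, -1.8]
finger_gap: 0.0055
```

Call:
carry_out(moves=[-1,0,0,-0.004,0,0,0,-1,0,0,-0.008,0,0,0,-1,0,0,-0.012,0,0,0,-1,0,0,-0.012,0,0,0,-1,0,0,0,0,0,0])

```text
clock: 15.5
tcp_pos: [0.5468, -0.2634, 0.1158]
orientation: [0.03, 0.614, 0.788, -0.026]
wrist_force: [0.2, -0.0, -3.8]
finger_gap: 0.0056
```

Run:
```python
from mv import *
say(); p,R,_=pose(); plan(np.array([.5375,.095,.14]),toolR(-1.566)@np.diag([-1,-1,1]),10,p,R)
```

```text
t 15.5 p [ 0.5468 -0.2634  0.1158] x [-0.245  0.966 -0.08 ] z [ 0.016 -0.079 -0.997] F [ 0.2 -0.  -3.8] gap 0.0056 j [-0.55  0.37 -0.1   1.04 -0.06 -0.8 ]
[34.7, 7.9, -5.2] [0.03, 0.46, 1.39]
[34.9, 7.0, -5.0] [0.03, 0.46, 1.39]
[35.1, 6.2, -4.7] [0.03, 0.46, 1.39]
[35.3, 5.3, -4.4] [0.03, 0.46, 1.39]
[35.4, 4.5, -4.1] [0.03, 0.46, 1.39]
[35.5, 3.6, -3.9] [0.03, 0.46, 1.39]
[35.6, 2.7, -3.6] [0.03, 0.46, 1.39]
[35.7, 1.9, -3.3] [0.03, 0.46, 1.39]
[35.8, 1.0, -3.0] [0.03, 0.46, 1.39]
[35.8, 0.1, -2.7] [0.03, 0.46, 1.39]
```

Call:
carry_out(moves=[-1,0.032,0.008,-0.007,0,0.4,1.3,-1,0.033,0.007,-0.005,0,0.4,1.3,-1,0.033,0.006,-0.005,0,0.4,1.3,-1,0.033,0.005,-0.004,0,0.4,1.3,-1,0.033,0.004,-0.004,0,0.4,1.3])

```text
clock: 16.12
tcp_pos: [0.5438, -0.0929, 0.131]
orientation: [0.019, 0.661, 0.75, -0.013]
wrist_force: [0.0, -0.2, -2.7]
finger_gap: 0.0054
```

Call:
carry_out(moves=[-1,0.033,0.003,-0.003,0,0.4,1.3,-1,0.033,0.002,-0.003,0,0.4,1.3,-1,0.033,0.001,-0.002,0,0.4,1.3,-1,0.026,0,0,0,0.4,1.3,-1,0,0,0,0,0,0])

```text
clock: 16.75
tcp_pos: [0.5374, 0.0388, 0.1359]
orientation: [0.009, 0.694, 0.72, -0.002]
wrist_force: [0.2, -1.0, -4.4]
finger_gap: 0.0054
```

Run:
```python
from mv import *
say(); p,R,_=pose(); plan(np.array([.5368,.095,.1265]),toolR(-1.566)@np.diag([-1,-1,1]),4,p,R)
```

```text
t 16.75 p [0.5374 0.0388 0.1359] x [-0.036  0.999 -0.016] z [ 0.011 -0.015 -1.   ] F [ 0.2 -1.  -4.4] gap 0.0054 j [-0.07  0.27 -0.2   1.09 -0.01 -0.1 ]
[14.1, 0.3, 2.1] [0.16, 0.22, 0.44]
[14.1, 0.2, 2.2] [0.16, 0.22, 0.44]
[14.1, 0.1, 2.2] [0.16, 0.22, 0.44]
[14.1, 0.0, 2.3] [0.16, 0.22, 0.44]
```

Call:
carry_out(moves=[-1,0.013,0,0.002,0.2,0.3,0.5,-1,0.014,0,0.003,0.2,0.3,0.5,-1,0.014,0,0.003,0.1,0.2,0.5,-1,0.01,0,0.001,0.1,0.1,0.3,-1,0,0,0,0,0,0])

```text
clock: 17.38
tcp_pos: [0.5365, 0.092, 0.1255]
orientation: [-0.0, 0.707, 0.707, 0.0]
wrist_force: [-0.1, 0.2, -3.4]
finger_gap: 0.0057
```

```bash
sed -i 's/c=p+R\[:,2\]\*.018/c=p+R[:,2]*(.018 if mouth_root else .0195)/' hand.py; python3 hand.py i2 0
python3 - <<'E'
from mv import *
plan(np.array([.5368,.095,.1255]),toolR(-1.566)@np.diag([-1,-1,1]),1)
E
```

```text
t 17.48 p [0.5366 0.0914 0.1256] x [-0.     1.     0.001] z [-0.     0.001 -1.   ] F [-0.4 -0.2 -3.5] gap 0.0058 j [ 0.02  0.29 -0.19  1.09  0.    0.02]
pred [ 5.3660e-01  9.1400e-02 -1.5706e+00 -5.0000e-04  1.0610e-01]
fit [ 0.537   0.0897 -1.5389  0.0379  0.1033] -2410.6881895386337 -2148.3144763785745
[3.6, 0.2, 0.2] [-0.01, -0.03, -0.26]
```

Call:
carry_out(moves=[-1,0.011,0,-0.001,0,0,0,-1,0.012,0,0,0,0,0,-1,0.012,0,0,0,0,0,-1,0.012,0,0,0,0,0,-1,0.004,0,0,0,0,0])

```text
clock: 18.1
tcp_pos: [0.5369, 0.1455, 0.1272]
orientation: [-0.0, 0.707, 0.707, 0.001]
wrist_force: [-1.0, 0.8, -3.3]
finger_gap: 0.0057
```

Run:
```python
from mv import *
say()
```

```text
t 18.1 p [0.5369 0.1455 0.1272] x [0.001 1.    0.001] z [ 0.001  0.001 -1.   ] F [-1.   0.8 -3.3] gap 0.0057 j [ 0.12  0.31 -0.16  1.1   0.    0.12]
```

Call:
carry_out(moves=[-1,0.01,0,0,0,0,0,-1,0.01,0,0,0,0,0,-1,0.01,0,0,0,0,0,-1,0.004,0,0,0,0,0,-1,0,0,0,0,0,0])

```text
clock: 18.73
tcp_pos: [0.5368, 0.1823, 0.127]
orientation: [-0.0, 0.707, 0.707, 0.0]
wrist_force: [0.0, -1.5, -3.4]
finger_gap: 0.0053
```

Call:
carry_out(moves=[-1,0,0,0.003,0,0,0,-1,0,0,0.002,0,0,0,-1,0,0,0,0,0,0,-0.4,0,0,0,0,0,0,-0.4,0,0,0,0,0,0])

```text
clock: 19.35
tcp_pos: [0.5379, 0.1815, 0.1234]
orientation: [0.001, 0.708, 0.707, 0.001]
wrist_force: [-0.3, 0.0, -0.1]
finger_gap: 0.0257
```

Run:
```python
from mv import *
say()
```

```text
t 19.35 p [0.5379 0.1815 0.1234] x [0.001 1.    0.001] z [ 0.003  0.001 -1.   ] F [-0.3  0.  -0.1] gap 0.0257 j [ 0.18  0.34 -0.14  1.09  0.    0.19]
```

Both are threaded. Raise, turn a quarter and push the rim of the outer washer with open fingers straddling the arbor.

Call:
carry_out(moves=[-0.4,0,0,-0.02,0,0,0,-0.4,0,0,-0.025,0,0,0,-0.4,0,0,-0.025,0,0,0,0.7,-0.02,0,-0.005,0,0,0,0.7,-0.02,0,0,0,0,-10])

```text
clock: 19.98
tcp_pos: [0.5388, 0.1403, 0.2003]
orientation: [0.002, 0.641, 0.768, 0.002]
wrist_force: [0.1, -0.5, -0.5]
finger_gap: 0.0609
```

Call:
carry_out(moves=[0.7,0,0,0,0,0,-10.6,0.7,0,0,0,0,0,-10.6,0.7,0,0,0,0,0,-10.6,0.7,0,0,0,0,0,-10.6,0.7,0,0,0,0,0,-10.6])

```text
clock: 20.6
tcp_pos: [0.5379, 0.1326, 0.1967]
orientation: [0.001, 0.225, 0.974, -0.001]
wrist_force: [-0.7, -0.6, -1.0]
finger_gap: 0.0724
```

Run:
```python
from mv import *
say(); plan(np.array([.5362,.138,.17]),toolR(3.146),4)
```

```text
t 20.6 p [0.5379 0.1326 0.1967] x [-0.899  0.438 -0.003] z [ 0.002 -0.003 -1.   ] F [-0.7 -0.6 -1. ] gap 0.0724 j [ 0.1   0.27 -0.04  1.26 -0.   -1.02]
[1.0, 1.0, 6.7] [-0.03, 0.04, -6.56]
[0.9, 1.1, 6.7] [-0.03, 0.04, -6.56]
[0.7, 1.2, 6.7] [-0.03, 0.04, -6.56]
[0.6, 1.3, 6.7] [-0.03, 0.04, -6.56]
```

Call:
carry_out(moves=[0.7,0.001,0.001,0.006,0,0,-7,0.7,0.001,0.001,0.006,0,0,-7,0.7,0,0.001,0.006,0,0,-7,0.7,0,0.001,0.006,0,0,-5,0.7,0,0,0,0,0,0])

```text
clock: 21.22
tcp_pos: [0.5358, 0.1311, 0.168]
orientation: [-0.001, -0.006, 1.0, -0.003]
wrist_force: [-0.2, 0.7, 0.5]
finger_gap: 0.0723
```

Run:
```python
from mv import *
say(); plan(np.array([.5362,.134,.076]),toolR(3.146),4)
```

```text
t 21.23 p [0.5358 0.1311 0.168 ] x [-1.    -0.012  0.002] z [-0.002 -0.005 -1.   ] F [-0.2  0.7  0.5] gap 0.0723 j [ 0.1   0.29 -0.09  1.19 -0.01 -1.48]
[-0.2, 0.8, 23.0] [-0.08, -0.03, 0.1]
[-0.1, 0.8, 23.0] [-0.08, -0.03, 0.1]
[-0.1, 0.8, 23.0] [-0.08, -0.03, 0.1]
[-0.1, 0.7, 23.0] [-0.08, -0.03, 0.1]
```

Call:
carry_out(moves=[0.7,0,0.001,0.022,-0.1,0,0.1,0.7,0,0.001,0.022,-0.1,0,0.1,0.7,0,0.001,0.022,-0.1,0,0.1,0.7,0,0,0.018,0,0,0.1,0.7,0,0,0.001,0,0,0])

```text
clock: 21.85
tcp_pos: [0.5362, 0.1304, 0.0809]
orientation: [-0.0, 0.004, 1.0, -0.001]
wrist_force: [-0.2, -0.0, 0.2]
finger_gap: 0.0727
```

Call:
carry_out(moves=[0.7,0,0.005,0,0,0,0,0.7,0,0.006,0,0,0,0,0.7,0,0.006,0,0,0,0,0.7,0,0.003,0,0,0,0,0.7,0,0,0,0,0,0])

```text
clock: 22.48
tcp_pos: [0.5384, 0.152, 0.0838]
orientation: [0.002, 0.004, 1.0, -0.0]
wrist_force: [0.1, -0.6, -0.7]
finger_gap: 0.0726
```

Run:
```python
from mv import *
say()
```

```text
t 22.48 p [0.5384 0.152  0.0838] x [-1.     0.009 -0.004] z [ 0.004 -0.    -1.   ] F [ 0.1 -0.6 -0.7] gap 0.0726 j [ 0.13  0.35 -0.22  1.   -0.   -1.43]
```

Call:
carry_out(moves=[0.7,0.002,0.005,0.004,0,0,-0.7,0.7,0,0.006,0.001,0,0,0,0.7,0,0.006,0,0,0,0,0.7,0,0.006,0,0,0,0,0.7,0,0.006,0,0,0,0])

```text
clock: 23.1
tcp_pos: [0.5363, 0.1814, 0.0785]
orientation: [0.002, -0.001, 1.0, -0.002]
wrist_force: [0.0, -2.4, 0.8]
finger_gap: 0.0727
```

Run:
```python
from mv import *
say()
```

```text
t 23.1 p [0.5363 0.1814 0.0785] x [-1.    -0.003 -0.004] z [ 0.004 -0.003 -1.   ] F [ 0.  -2.4  0.8] gap 0.0727 j [ 0.19  0.37 -0.21  0.99 -0.   -1.39]
```

Call:
carry_out(moves=[0.7,0,0.005,0,0,0,0,0.7,0,0.005,0,0,0,0,0.7,0,0.005,0,0,0,0,0.7,0,0.005,0,0,0,0,0.7,0,0.003,0,0,0,0])

```text
clock: 23.72
tcp_pos: [0.5359, 0.2056, 0.0785]
orientation: [0.002, -0.001, 1.0, -0.002]
wrist_force: [-0.0, -2.9, 1.0]
finger_gap: 0.0724
```

Call:
carry_out(moves=[0.7,0,0.002,0.001,0,0,0,0.7,0,0.0015,0,0,0,0,0.7,0,0.0015,0,0,0,0,0.7,0,0.0015,0,0,0,0,0.7,0,0.0015,0,0,0,0])

```text
clock: 24.35
tcp_pos: [0.5362, 0.214, 0.0775]
orientation: [0.002, -0.001, 1.0, -0.002]
wrist_force: [-0.7, -3.2, 1.1]
finger_gap: 0.0725
```

Run:
```python
from mv import *
say()
```

```text
t 24.35 p [0.5362 0.214  0.0775] x [-1.    -0.003 -0.005] z [ 0.005 -0.004 -1.   ] F [-0.7 -3.2  1.1] gap 0.0725 j [ 0.24  0.39 -0.18  1.   -0.01 -1.33]
```

Not home yet (steady ~3 N). Continue in 1 mm steps.

Call:
carry_out(moves=[0.7,0,0.0015,0,0,0,0,0.7,0,0.001,0,0,0,0,0.7,0,0.001,0,0,0,0,0.7,0,0.001,0,0,0,0,0.7,0,0.001,0,0,0,0])

```text
clock: 24.98
tcp_pos: [0.5361, 0.2143, 0.0778]
orientation: [0.002, -0.0, 1.0, -0.008]
wrist_force: [-0.2, -6.6, 1.8]
finger_gap: 0.0728
```

Run:
```python
from mv import *
say()
```

```text
t 24.98 p [0.5361 0.2143 0.0778] x [-1.    -0.    -0.004] z [ 0.004 -0.015 -1.   ] F [-0.2 -6.6  1.8] gap 0.0728 j [ 0.25  0.39 -0.18  1.   -0.02 -1.32]
```

Call:
carry_out(moves=[0.7,0,0.003,0,0,0,0,0.7,0,0.004,0,0,0,0,0.7,0,0.004,0,0,0,0,0.7,0,0.004,0,0,0,0,0.7,0,0.004,0,0,0,0])

```text
clock: 25.6
tcp_pos: [0.5358, 0.2127, 0.0788]
orientation: [0.002, 0.006, 1.0, -0.028]
wrist_force: [-0.7, -17.4, 5.9]
finger_gap: 0.0728
```

Run:
```python
from mv import *
say()
```

```text
t 25.6 p [0.5358 0.2127 0.0788] x [-1.     0.011 -0.004] z [ 0.003 -0.056 -0.998] F [ -0.7 -17.4   5.9] gap 0.0728 j [ 0.27  0.4  -0.16  1.02 -0.06 -1.29]
```

Firm stop at 17 N. Back off, rise clear and inspect.

Call:
carry_out(moves=[0.7,0,-0.006,0,0,0,0,0.7,0,-0.012,0,0,0,0,0.7,0,-0.02,0,0,0,0,0.7,0,-0.025,0,0,0,0,0.7,0,-0.01,0,0,0,0])

```text
clock: 26.22
tcp_pos: [0.5347, 0.1379, 0.0823]
orientation: [0.002, 0.005, 1.0, -0.026]
wrist_force: [-0.3, -0.1, -0.2]
finger_gap: 0.0724
```

Call:
carry_out(moves=[0.7,0,0,-0.03,0,0,0,0.7,0,0,-0.04,0,0,0,0.7,0,-0.02,-0.04,0,0,0,0.7,0,-0.06,-0.01,0,0,0,0.7,0,-0.06,0,0,0,0])

```text
clock: 26.85
tcp_pos: [0.5327, 0.0027, 0.2125]
orientation: [0.002, 0.002, 1.0, -0.025]
wrist_force: [0.6, -0.6, -1.1]
finger_gap: 0.0728
```

Call:
carry_out(moves=[0.7,0,-0.06,0,0,0,0,0.7,0,-0.06,0,0,0,0,0.7,0,-0.06,0,0,0,0,0.7,0,-0.04,0,0,0,0,0.7,0,0,0,0,0,0])

```text
clock: 27.48
tcp_pos: [0.5313, -0.2285, 0.225]
orientation: [0.005, 0.004, 1.0, -0.025]
wrist_force: [0.4, 0.4, 0.8]
finger_gap: 0.0724
```

Run:
```python
from mv import *
from fit2 import *
say()
pics={n:env.read_camera(n)[:,:,::-1].copy() for n in C}
for n in C: cv2.imwrite(f"pics/fin_{n}.png",pics[n])
pics={n:v.astype(float) for n,v in pics.items()}
a=np.array([.5354,.2869,-1.566]); T=arbT(a); D=lambda l:T(np.array(l)-[0,0,.004]); g,c,m=(0,255,0),(0,255,255),(255,0,255)
def con(n): return [(D(circ(.02,.1)),g),(D(circ(.028,.1)),g),(D(circ(.052,.1)),c),(D(circ(.06,.1)),c),(D(circ(.056,.046)),m)]
pics["top"]=np.minimum(pics["top"]*1.6,255)
it=[]
for n,b in(("scene",(325,120,100,75)),("top",(160,185,100,75))): it+=[(n,b,[]),(n,b,con(n))]
draw(pics,it,"pics/fin_ov.png")
```

```text
t 27.48 p [ 0.5313 -0.2285  0.225 ] x [-1.     0.008 -0.009] z [ 0.009 -0.05  -0.999] F [0.4 0.4 0.8] gap 0.0724 j [-0.52  0.29  0.05  1.3  -0.04 -2.09]
```

View pics/fin_ov.png

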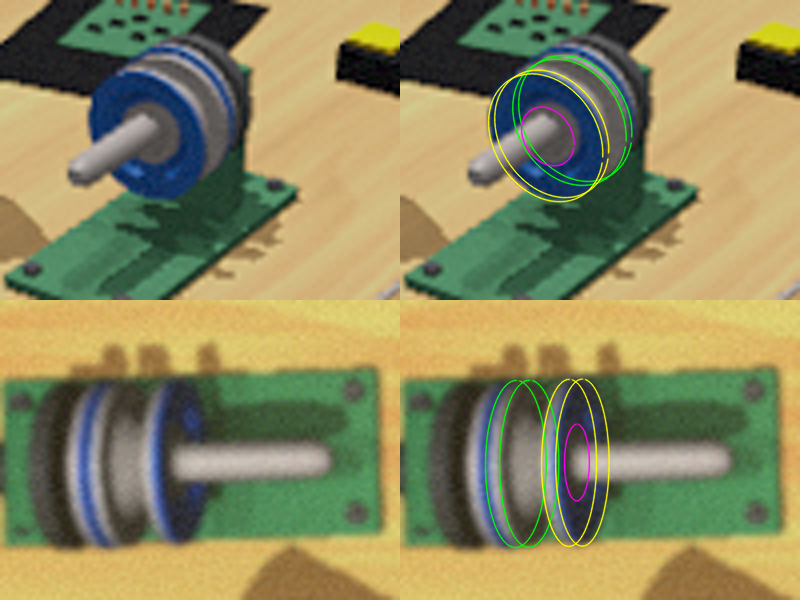

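Run:
```python
from workcell import env
import cv2,numpy as np
a,b=cv2.imread("pics/top0.png").astype(float),cv2.imread("pics/fin_top.png").astype(float)
for n,(x,y,w,h) in dict(station=(290,118,60,60),spool=(362,140,34,32),driver=(185,145,82,22)).items(): print(n,np.abs(a-b)[y:y+h,x:x+w].mean().round(1))
print(env.hand_in())
```

```text
station 12.8
spool 10.6
driver 9.7
the job is handed in; nothing more can be done
None
```

Both washers are on the arbor and the job is handed in at about 27.5 s of the 72 s allowed; the hand-in gave no verdict. The washer that stood on the rack's +y side is rim to rim with the fixed one. The other is hub to hub with it, mouth to the free end. I pushed them home together with the open fingers straddling the arbor.

**Checks that agreed:**
- **Push:** it ran at a steady 2.4–3.2 N, then stopped firmly and rose to 17 N. At the stop the outer mouth face read about 61–62 mm from the root, against 60 nominal.
- **Final pictures:** they show both washers hanging square with alternating faces. The outer face matches the predicted outline in both views. A gap of 2–3 mm between the washers would be hard to see, so for contact I rely on the firm stop.
- **Clearance:** the arm ended well away from everything, with no wrist force.

**Checks that failed or disagreed:**
- **First grasp:** it missed because the pictures showed the fingertips about 29 mm behind where the reported TCP put them. I measured this and gripped about 30 mm deeper for both washers.
- **Finger gap:** it read about 5.7 mm on the 8 mm rim. The wrist force of about −3.5 to −4 N on lifting confirmed both grips.
- **Bystanders:** the before-and-after difference around the station, spool and screwdriver was 10–13 grey levels. I put this down to camera noise and the arm's moved shadow but did not isolate it. The arm was never taken near them.

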